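Third hand at the tacking fixture

ROBOT

A 6-joint arm with a two-finger parallel gripper is mounted at the origin on the work surface. World frame = base frame: x ahead of the robot, y to its left, z up, the work surface at z = 0. Lengths are in m, angles in rad, forces in N, time in s.
With the tool pointing down it reaches from about 0.3 to 0.875 m from the base axis. Payload 6.4 kg.
Tool frame: the origin (TCP) lies midway between the tips of the shut fingers; the grasp point (between the pads) lies bot.grip_depth behind it (bot.grip_depth is the distance from the TCP to the grasp point, in m); z points along the fingers, y is the line along which they close (so a half turn about z gives the same grasp; the last joint's range is limited). The gripper opens to 88 mm and grips with 3 to 60 N. Pads are 18 mm wide; open, the fingers measure 123 mm over their backs; the gripper's body (75 mm by 187 mm) begins 45 mm behind the grasp point.
Start: joints at [-0.206, 0.181, 1.607, -0, 1.354, -0.206], TCP at [0.575, 0, 0.239] pointing down, gripper open.
Joint ranges: [-2.99, 2.99], [-0.89, 2.07], [0.3, 2.58], [-1.14, 4.28], [0, 2.63], [-3.12, 3.12]. Speed limits (rad/s): [2.57, 2.57, 3.01, 3.14, 3.14, 3.14].

INTERFACE

Orientations are given as a rotation vector (axis times angle).
In Python, from plant import bot gives the robot as it stands.
- The arm moves only by the shell command python3 drive.py FILE [FORCE], which reads ROWS from the file FILE. ROWS is a JSON object with one list for each field, all of the same length, 1 to 10, a row being the entries at one place: jaw (the finger opening in m), x, y, z (the shift in shares of 200 mm (1.0 is 200 mm)), spin (a turn about the tool's z in normalised numbers (1 is 2 rad)); each row shifts and turns the commanded pose from where the row before left it, along the tool's axes as they then stand; what a row does not reach is not made up. A row lasts 1/12 s, in which the tool goes at most 0.0417 m and 0.125 rad, less where a joint would pass 70% of its speed; a pose out of reach is approached as far as the arm can. The fingers move at their own pace and stop on an object; FORCE is the grip in N (left out, the last holds). Time passes only in rows, so rows that do not move let the fingers close. It prints the time, the measured TCP pose, the force, the opening and the grip force at its end. Shift and turn numbers lie between -1 and 1, and a call with a number outside is refused. Input that does not fit is refused with a message, and nothing moves.
- bot.sense(): the state, without advancing time (a new reading comes with each control period).
- bot.read_camera(name): name is "scene" or "side" or "wrist"; returns the picture (400x640x3 uint8, blue, green, red); there is no depth.
- bot.camera_info(name): a dict with "fovy" (degrees; the focal length in pixels is half the picture's height over the tangent of half this angle, whatever the lens; pixels are square), "cx", "cy" (the principal point, pixels), "k1" (the pictures are not rectified: a ray, as slopes to the right and down, at radius r is drawn at 1 + k1 r^2 times it, then the intrinsics apply), "xyz" and "attitude" of the camera in the world. Camera axes: x right, y up, looking along -z (the intrinsics and any distortion apply to the point x, -y, -z); pixel columns grow to the right and rows downward; lengths in m; the calibration is good to about 2 mm. A picture is of the moment at which its call begins: read the wrist's pose just before it. camera_info takes no time and is no camera call; for the wrist camera it gives the pose at the moment of the call.
- bot.sign_off(): hands the job in; it is judged then, once.
The state is a dict: "time_s": time; "qpos": joint angles; "qvel": joint speeds; "effort": joint torques, N m; "ee_pos": TCP position; "tcp_rot": TCP orientation; "ft_force": force on the tool from outside, world axes, zero at the start; "moment": the same for the moment, N m; "grip_width": finger opening in m; "gripper_force": force on a finger pad.
Only numpy, scipy, OpenCV 4.12 (cv2) and the standard library are available. Lean on these libraries where they do the work, as an engineer would, in place of code of your own. Each camera call takes 0.05 s, during which the arm holds its last target. There are 200 camera calls.

TASK

A branch of square tube is to be tacked to the cross rail in the welding fixture. Take the longer of the two loose pieces of square tube, lay it flat on the fixture plate along the fence, slide it under the raised clamp pad until its end butts squarely on the rail, and finish while still holding it there, against the fence and pressed on the rail with a light, steady push of about 12 N (no less than 6, no more than 20) so that the welder can tack it. Do not ram the rail or knock the clamp, and leave all the other things where they lie.

Things in the scene. Friction and masses are not known exactly. Their poses are not given: they have to be found in the camera images.
- tube: the workpiece, the LONGER of the two loose pieces of square steel tube: 40 x 40 mm section, 220 mm long, both ends cut square and alike (either end may lead), steel, 0.32 to 0.48 kg, lying on the table left of the fixture. Friction on plate and fence takes some 2 to 5 N of a push. Origin: centre of its underside; x runs along its length, z up
- tube_center (a point): the middle of that tube (on its axis, 110 mm from each end, 20 mm above its underside); axes as the tube's
- fixture: tacking fixture fixed to the table: grey steel plate 300 x 250 x 10 mm carrying rail, fence and clamp. x: the pushing direction, towards the rail (roughly to the robot's right); y: to the lane's open side (roughly away from the robot). Origin: at table height under the rail's near face, on the lane's centre line. Plate: x -230 to 70, y -120 to 130, top at z = 10 mm
- rail: cross rail: 40 x 40 mm square tube, 220 mm long, lying across the far end of the lane on the plate, rigidly held (it does not give) by two strap clamps (each 87 mm out from the rail's middle). Same origin and axes as the fixture; its flat near face, which the tube's end must butt, is the plane x = 0, from z = 10 to 50 mm
- butt (a point): the point on the rail's near face that the middle of the tube's end must meet when the tube lies flat on the plate against the fence (30 mm above the table); axes as the fixture's
- fence: fence: 100 mm of steel angle bolted to the plate on the robot's side of the lane. Origin and axes as the fixture's. Its flat guiding face is the plane y = -20 mm, from x = -115 to -15 mm, up to z = 40 mm (30 mm above the plate). Nothing stands beside the lane behind it: the tube's rear half can be gripped across its width there
- fence_end (a point): top corner of the fence's guiding face at its rear end, where the tube comes in (fixture x = -115, y = -20, z = 40 mm); axes as the fixture's
- clamp: screw hold-down clamp, fixed, wound up, does not move: a 19 mm post behind the fence (fixture x = -45, y = -78 mm), an arm from it over the lane at 92 to 126 mm height, and a spindle with a 28 mm round pad over the lane, tommy bar on top at 160 mm height. Origin and axes as the fixture's
- pad (a point): centre of the clamp pad's underside: over the lane's centre line, fixture x = -45 mm, 64 mm above the table, 54 mm above the plate: 14 mm more than the tube's height; axes as the fixture's
- offcut: short offcut of the same 40 x 40 mm square steel tube, 110 mm long, lying on the table near the long one; NOT the workpiece. Origin: centre of its underside, x along its length (must not be moved)
- hammer: hammer, about 270 mm long, lying on the far left of the work area (must not be moved)
- brush: hand brush, about 220 mm long, lying on the near left of the work area (must not be moved)
- c_clamp: C-clamp lying on the table, about 150 x 85 mm, 18 mm thick (must not be moved)
- wheel: flat, rust-brown spoked steel wheel cut from 5 mm sheet, 134 mm across, lying on the table (must not be moved)
- strap: curved flat steel strap with holes, about 190 mm long, 5 mm thick, lying on the table (must not be moved)
- tape: tape measure, 70 x 36 mm, 60 mm high, standing on the table nearest the robot (must not be moved)
- magnet: magnetic welding square, about 70 x 66 mm, 16 mm high, lying on the fixture plate beside the lane on its open side (about 95 mm from the lane's centre line) (must not be moved)

How it is judged:
By the outcome, as a careful person would: the job done as asked, in the order asked, and still so for the second after the job is handed in, while the arm keeps its last pose, push and grip.
It also fails if it takes over 48 s, if anything falls off the work surface, if the arm or the gripper's body presses on something with over 40 N, if the wrist force passes 120 N, or if a joint passes its speed limit or range.

## Working session

There is one attempt and no reset: what is moved stays moved. The work goes in short steps, Python scripts to look and compute and a shell command to move; the robot and the scene stay as the last step left them, time stands still between calls to the robot, and variables do not carry over. Pictures are saved under pics/ and viewed, at most 13 in all, crops included, and the job is handed in when it is done.

```bash
ls; mkdir -p pics
python3 - <<'E'
from plant import bot
import cv2
print(bot.grip_depth, bot.sense())
for n in ("scene","side","wrist"):
    print(n,bot.camera_info(n)); cv2.imwrite(f"pics/{n}0.png",bot.read_camera(n))
E
```

```text
drive.py
pics
plant.py
0.0187 {'time_s': 0.0, 'qpos': array([-2.06288638e-01,  1.81504646e-01,  1.60802812e+00, -7.61820562e-06,
        1.35376717e+00, -2.06273415e-01]), 'qvel': array([ 1.59380007e-03,  8.71013083e-05,  1.25610660e-03, -2.70955354e-04,
       -7.78175691e-05, -1.95574465e-03]), 'effort': array([-5.85923790e-04, -4.33866942e+01, -3.41848969e+01,  7.00952648e-02,
        3.87157314e-02, -1.54040990e-04]), 'ee_pos': array([5.74462420e-01, 1.34168065e-04, 2.37820869e-01]), 'tcp_rot': array([-2.22044878e+00, -2.22041864e+00,  1.47681845e-03]), 'ft_force': array([ 0.1044764 , -0.31328492,  0.57682481]), 'moment': array([ 0.00160092, -0.00835446, -0.01260499]), 'gripper_force': 0.0, 'grip_width': 0.08816461564957748}
scene {'fovy': 43.95346319490981, 'cx': 320.93661347696167, 'cy': 201.9209279871391, 'k1': -0.06984253722163192, 'xyz': array([ 1.42007202, -0.7627204 ,  1.10987282]), 'attitude': array([0.81026971, 0.34973962, 0.78728827])}
side {'fovy': 43.16949974707985, 'cx': 313.0979241444683, 'cy': 191.5899009769246, 'k1': 0.02790860822221063, 'xyz': array([0.22116589, 1.0463414 , 0.97190763]), 'attitude': array([ 0.18850642, -1.20043472, -2.61260353])}
wrist {'fovy': 67.78725142949386, 'cx': 315.7453910758814, 'cy': 200.27315803221808, 'k1': -0.013300887196370292, 'xyz': array([0.57485796, 0.07739416, 0.38439327]), 'attitude': array([-2.98359017e-01,  6.00798138e-04, -2.69909114e-04])}
```

View pics/scene0.png

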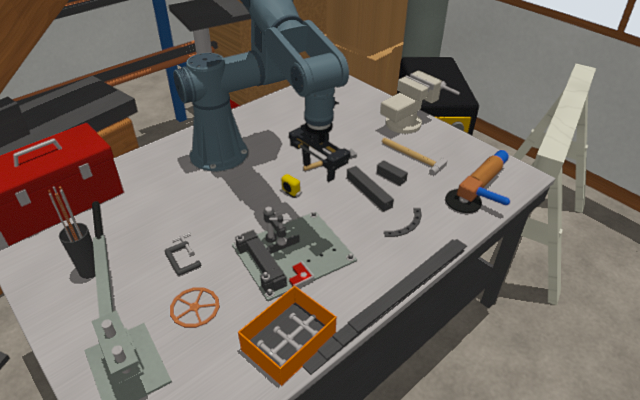

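View pics/side0.png

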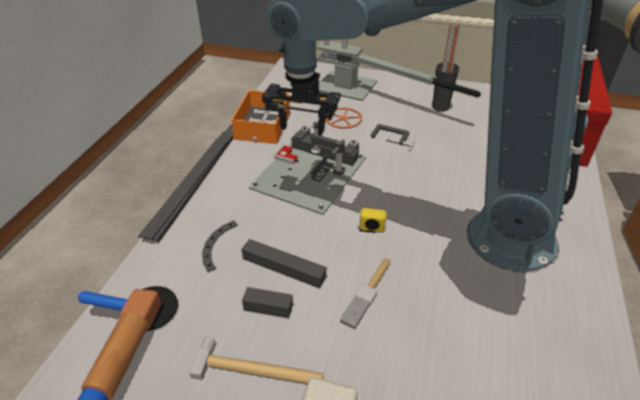

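The scene view shows the long tube at about (350,170)–(390,207), the offcut at (391,172), and the fixture plate spanning (235–355, 213–298). In the side view the long tube runs from (245,248) to (325,277), and the plate from (250,185) to (365,155). I'll enlarge both.

```bash
cat > h.py <<'E'
from plant import bot
import cv2, numpy as np
from scipy.spatial.transform import Rotation as R
def cam(n,ci=None):
    c=ci or bot.camera_info(n); f=200/np.tan(np.radians(c["fovy"]/2))
    return c,f,R.from_rotvec(c["attitude"]).as_matrix()
def proj(n,P,ci=None):
    c,f,M=cam(n,ci); p=(np.atleast_2d(P)-c["xyz"])@M
    s=np.c_[p[:,0],-p[:,1]]/(-p[:,2:]); s=s*(1+c["k1"]*(s**2).sum(1,keepdims=True))
    return s*f+[c["cx"],c["cy"]]
def ray(n,uv,z,ci=None):
    c,f,M=cam(n,ci); d=(np.atleast_2d(uv)-[c["cx"],c["cy"]])/f; s=d.copy()
    for _ in range(20): s=d/(1+c["k1"]*(s**2).sum(1,keepdims=True))
    w=np.c_[s[:,0],-s[:,1],-np.ones(len(s))]@M.T
    return c["xyz"]+w*((z-c["xyz"][2])/w[:,2:])
E
python3 - <<'E'
import cv2
a=cv2.imread("pics/scene0.png")[155:305,225:425]; b=cv2.imread("pics/side0.png")[115:325,180:390]
cv2.imwrite("pics/sc1.png",cv2.resize(a,None,fx=4,fy=4,interpolation=cv2.INTER_CUBIC))
cv2.imwrite("pics/si1.png",cv2.resize(b[:200],None,fx=3,fy=3,interpolation=cv2.INTER_CUBIC))
E
```

```text
(no output)
```

View pics/sc1.png

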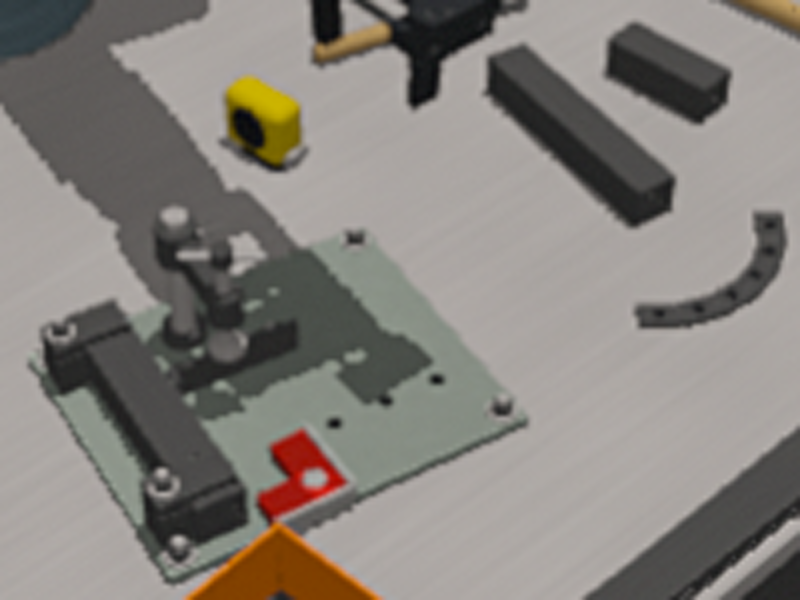

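View pics/si1.png

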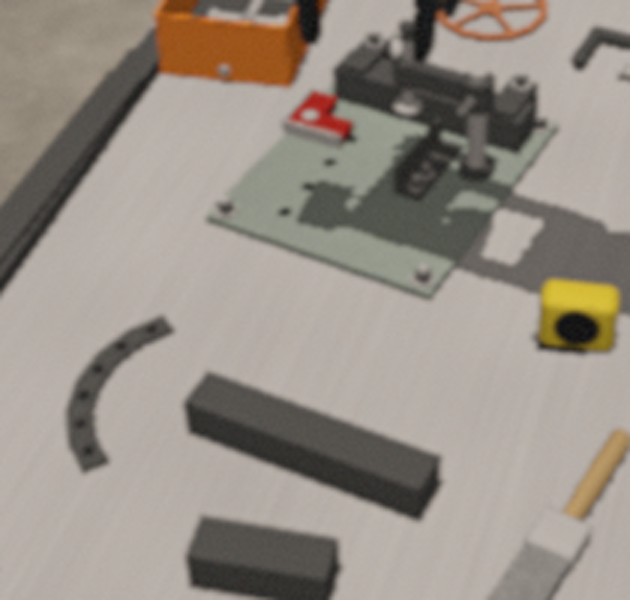

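```bash
cat > fit.py <<'E'
from h import *
from scipy.optimize import least_squares
def full(n,xy):
    s,o=((4,(225,155)) if n=="scene" else (3,(180,115)))
    return (np.array(xy,float)+.5)/s-.5+o
def T(p,L): # p=x,y,yaw
    c,s=np.cos(p[2]),np.sin(p[2]); L=np.atleast_2d(L)
    return np.c_[p[0]+c*L[:,0]-s*L[:,1],p[1]+s*L[:,0]+c*L[:,1],L[:,2]]
def fit(obs,p0):
    f=lambda p:np.concatenate([(proj(n,T(p,np.array(l)/1e3))-uv).ravel() for n,l,uv in obs])
    r=least_squares(f,p0,loss="soft_l1"); return r.x,r.fun.reshape(-1,2)
E
python3 - <<'E'
from fit import *
S=lambda n,x,y,l:(n,l,full(n,(x,y)))
print(ray("scene",full("scene",[(490,65),(524,45),(673,180),(636,197)]),.04))
print(ray("side",full("side",[(209,373),(440,458),(421,490),(187,403)]),.04))
fx=[S("scene",30,360,(70,-120,10)),S("scene",527,420,(-230,130,10)),S("scene",172,580,(70,130,10)),S("side",209,216,(-230,130,10)),S("side",432,293,(-230,-120,10)),S("side",557,125,(70,-120,10))]
p,r=fit(fx,[.55,-.25,-1.5]); print(p,r.round(1))
E
```

```text
[[0.44461892 0.25806317 0.04      ]
 [0.44359529 0.30202936 0.04      ]
 [0.65836264 0.26218434 0.04      ]
 [0.65249926 0.22299003 0.04      ]]
[[0.64519681 0.2296538  0.04      ]
 [0.43073225 0.26610237 0.04      ]
 [0.43627607 0.30199347 0.04      ]
 [0.64969298 0.26706524 0.04      ]]
[ 0.5755758  -0.19766006 -1.75296871] [[-1.7 -0.7]
 [ 0.  -1.5]
 [-0.4 -0.2]
 [-1.7  0.1]
 [-0.4  0.1]
 [-0.4 -1.3]]
```

View pics/wrist0.png

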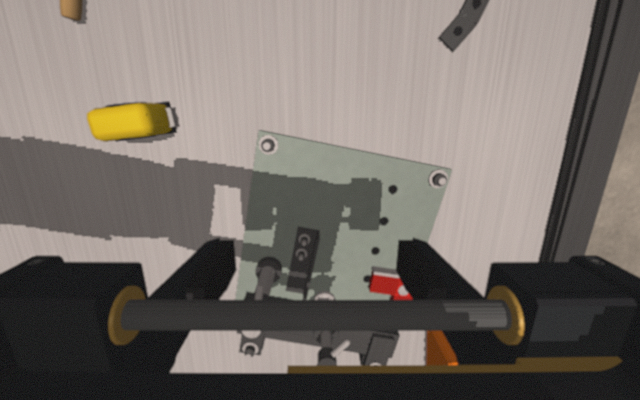

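Both the tube estimate (≈215 mm long, centre ≈(0.544, 0.264)) and the plate estimate are plausible. The wrist view shows the plate's rear corners at (260,130) and (450,170), but the gripper hides the rail. I'll move for a clear wrist view of the fixture.

The manual's scale: shifts go in shares of 200 mm and turns go in shares of 2 rad. Converting my numbers, -0.034 m / 0.2 = -0.17, -0.018 m / 0.2 = -0.09.

```bash
echo '{"jaw":[0.088,0.088,0.088,0.088,0.088,0.088,0.088,0.088],"x":[-0.17,-0.17,-0.17,-0.17,-0.17,0,0,0],"y":[0,0,0,0,0,0,0,0],"z":[-0.09,-0.09,-0.09,-0.09,-0.09,0,0,0],"spin":[0,0,0,0,0,0,0,0]}' > path.dat && python3 drive.py path.dat
cat > snap.py <<'E'
import sys,pickle; from h import *
n=sys.argv[1]; ci=bot.camera_info("wrist"); im=bot.read_camera("wrist")
cv2.imwrite(f"pics/{n}.png",im); pickle.dump(ci,open(f"{n}.pkl","wb")); cv2.imwrite(f"pics/{n}x.png",cv2.resize(im,(800,500),interpolation=cv2.INTER_CUBIC))
E
python3 snap.py w1
```

```text
time_s: 0.82
ee_pos: [0.5746, -0.1695, 0.3277]
tcp_rot: [-2.221, -2.22, -0.0]
ft_force: [0.5, 0.0, -0.1]
grip_width: 0.0882
gripper_force: 0.0
```

View pics/w1x.png

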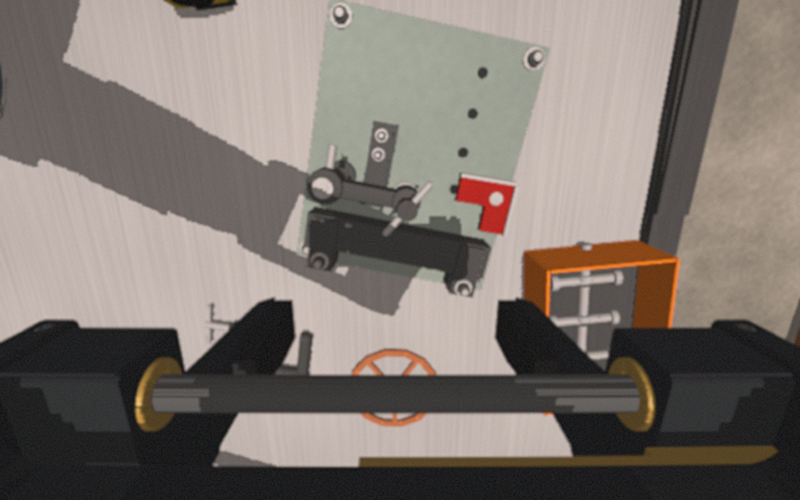

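The w1 view clearly shows the plate (rear-right corner at (550,48), front-right at (478,297)), the fence end corner at about (398,125), and the rail's near-face top edge from (310,208) to (490,243).

```bash
cat > fx.py <<'E'
from fit import *
import pickle
ci=pickle.load(open("w1.pkl","rb")); g=lambda x,y:((np.array([x,y])+.5)/1.25-.5)
W=lambda x,y,z:ray("scene",g(x,y),z,ci)[0]
w=[((-230,130,10),(550,48)),((70,130,10),(478,297)),((-230,-120,10),(332,-1)),((-115,-20,40),(398,125)),((0,110,50),(490,243)),((0,-110,50),(310,208))]
L=np.array([a for a,_ in w])/1e3; uv=np.array([g(*b) for _,b in w])
f=lambda p:(proj("x",T(p,L),ci)-uv).ravel()
r=least_squares(f,[.5756,-.1977,-1.75],loss="soft_l1"); print(r.x, r.fun.reshape(-1,2).round(1))
e=W(550,48,.01)-W(478,297,.01); print("len",np.hypot(*e[:2]),"yaw",np.arctan2(-e[1],-e[0]))
a,b=W(310,208,.05),W(490,243,.05); print("rail",a,b,np.arctan2(b[0]-a[0],-(b[1]-a[1]))-np.pi/2-0, np.hypot(*(b-a)[:2]), "yaw",np.arctan2((b-a)[1],(b-a)[0])-np.pi/2)
print("fence end",W(398,125,.04))
E
python3 fx.py
python3 - <<'E'
import cv2; im=cv2.imread("pics/w1.png")[70:250,235:415]
cv2.imwrite("pics/w1c.png",cv2.resize(im,(720,600)[:1]*1+(720,) if 0 else (600,600),interpolation=cv2.INTER_CUBIC))
E
```

```text
[ 0.57791261 -0.19660767 -1.76951832] [[ 1.   0.1]
 [ 2.7 -5.4]
 [-0.8 -1. ]
 [ 1.9 -0.1]
 [-1.5  3.3]
 [-4.6  2.6]]
len 0.31036540151778924 yaw -1.7711461896056682
rail [ 0.47696116 -0.17106855  0.05      ] [ 0.68764246 -0.21318429  0.05      ] -0.19730190423421812 0.21484958061246756 yaw -1.7680982310291147
fence end [ 0.57837371 -0.08005737  0.04      ]
```

View pics/w1c.png

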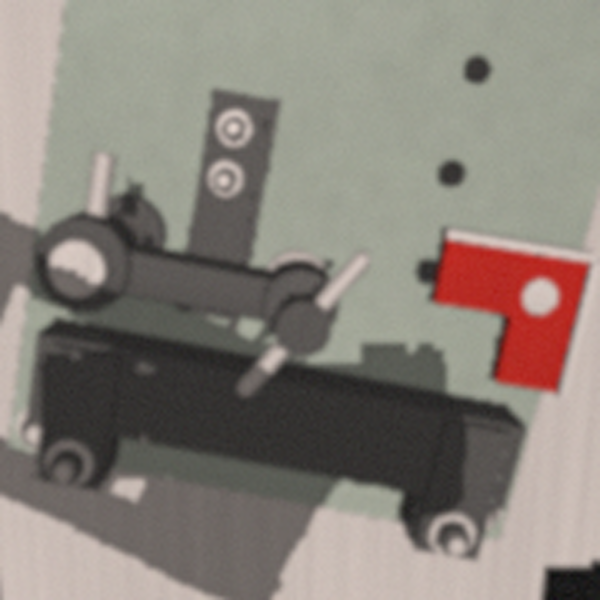

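```bash
cat > edge.py <<'E'
from fit import *
import pickle
ci=pickle.load(open("w1.pkl","rb")); im=cv2.imread("pics/w1.png").astype(int)
m=(im[:,:,1]-im[:,:,2]>4)
def line(uv,z,name):
    P=ray("x",np.array(uv,float),z,ci)[:,:2]
    vx,vy,x,y=cv2.fitLine(P.astype(np.float32).reshape(-1,1,2),cv2.DIST_HUBER,0,.01,.01).ravel()
    d=np.array([vx,vy]); n=np.array([-vy,vx]); print(name,len(uv),"pt",(x,y),"ang",np.arctan2(vy,vx)%np.pi,"sd mm",((P-[x,y])@n).std()*1e3); return np.array([x,y]),d
R_=line([(np.where(m[v,300:460])[0].max()+300.5,v) for v in range(45,135)],.01,"right")
Lf=line([(np.where(m[v,230:330])[0].min()+229.5,v) for v in range(8,115)],.01,"left")
B=line([(u,np.where(m[:60,u])[0].min()-.5) for u in range(285,425)],.01,"rear")
g=im.sum(2)
def dark(v): # fence right edge: last dark px by max gradient
    r=g[v,300:335]; k=np.argmax(np.diff(cv2.GaussianBlur(r.astype(np.float32).reshape(1,-1),(3,1),0).ravel())); return (300.5+k,v)
F=line([dark(v) for v in range(104,142)],.04,"fence")
for yaw in [np.mean([R_[1]@[0,0]])]: pass
for a,b in ((R_,B),(Lf,B)):
    t=np.linalg.solve(np.c_[a[1],-b[1]],b[0]-a[0]); print("corner",a[0]+t[0]*a[1])
E
python3 edge.py
```

```text
right 90 pt (np.float32(0.7270281), np.float32(-0.0651851)) ang 1.4303176 sd mm 9.111912711143232
left 107 pt (np.float32(0.49507517), np.float32(-0.016880289)) ang 1.3637822 sd mm 8.555906735654412Traceback (most recent call last):
  File "edge.py", line 11, in <module>
    B=line([(u,np.where(m[:60,u])[0].min()-.5) for u in range(285,425)],.01,"rear")
               ~~~~~~~~~~~~~~~~~~~~~~~~~^^
    return umr_minimum(a, axis, None, out, keepdims, initial, where)
ValueError: zero-size array to reduction operation minimum which has no identity
```

```bash
python3 - <<'E'
s=open('edge.py').read()
s=s.replace("m=(im[:,:,1]-im[:,:,2]>4)","""bl=cv2.GaussianBlur(im.astype(np.float32),(5,5),0)
print(bl[60,330],bl[60,250],bl[20,340])
m=((bl[:,:,1]-bl[:,:,2])>2).astype(np.uint8)
nl,lab,st,_=cv2.connectedComponentsWithStats(m); m=lab==1+np.argmax(st[1:,4]); print(st[1:,4].max())""").replace("range(285,425)","range(290,425)")
open('edge.py','w').write(s)
E
python3 edge.py
```

```text
[153.73438 168.17578 164.36719] [179.58984 186.28516 199.5664 ] [150.40625 164.44922 160.66797]
19963
right 90 pt (np.float32(0.7291134), np.float32(-0.08019848)) ang 1.3745927 sd mm 7.84184492639037
left 107 pt (np.float32(0.49025923), np.float32(-0.02830429)) ang 1.3734087 sd mm 7.500443924937226
rear 135 pt (np.float32(0.5995787), np.float32(0.031607874)) ang 2.9419122 sd mm 4.441247940705715
fence 38 pt (np.float32(0.5713019), np.float32(-0.12019379)) ang 1.387956 sd mm 6.466699738033842
corner [0.7454678 0.0020832]
corner [0.5060275  0.05054053]
```

```bash
sed -i 's/cv2.DIST_HUBER,0,.01,.01/cv2.DIST_L2,0,1e-4,1e-5/; s/P.astype(np.float32)/(P*1).astype(np.float32)/' edge.py; python3 edge.py
```

```text
[153.73438 168.17578 164.36719] [179.58984 186.28516 199.5664 ] [150.40625 164.44922 160.66797]
19963
right 90 pt (np.float32(0.7293303), np.float32(-0.06539615)) ang 1.4922673 sd mm 6.642726222547653
left 107 pt (np.float32(0.49289596), np.float32(-0.027183684)) ang 1.2833829 sd mm 6.486301616397626
rear 135 pt (np.float32(0.63246524), np.float32(0.024169834)) ang 2.9180052 sd mm 4.236976040776332
fence 38 pt (np.float32(0.5704097), np.float32(-0.110569365)) ang 1.5794854 sd mm 5.905943006769028
corner [0.73455167 0.00095647]
corner [0.5159103  0.05067319]
```

```bash
cat >> edge.py <<'E'
print([tuple(np.round(x,1)) for x in [(np.where(m[v,300:460])[0].max()+300.5,v) for v in range(45,135,8)]])
print(ray("x",np.array([(400.,50),(400,51),(400,90)]),.01,ci), ray("x",np.array([(400.,90)]),.01,ci))
E
python3 edge.py|tail -5
```

```text
corner [0.5159103  0.05067319]
[(np.float64(416.5), np.float64(45.0)), (np.float64(417.5), np.float64(53.0)), (np.float64(430.5), np.float64(61.0)), (np.float64(428.5), np.float64(69.0)), (np.float64(426.5), np.float64(77.0)), (np.float64(424.5), np.float64(85.0)), (np.float64(422.5), np.float64(93.0)), (np.float64(420.5), np.float64(101.0)), (np.float64(417.5), np.float64(109.0)), (np.float64(415.5), np.float64(117.0)), (np.float64(412.5), np.float64(125.0)), (np.float64(410.5), np.float64(133.0))]
[[ 0.69435756 -0.01183914  0.01      ]
 [ 0.69445876 -0.01313282  0.01      ]
 [ 0.69857245 -0.06533673  0.01      ]] [[ 0.69857245 -0.06533673  0.01      ]]
```

```bash
python3 - <<'E'
s=open('edge.py').read()
a=s.index("    vx,vy,x,y"); b=s.index("R_=line")
s=s[:a]+'''    c0=np.median(P,0); q=lambda p:(P-c0)@[-np.sin(p[0]),np.cos(p[0])]*1e3-p[1]
    D=P[:,None]-P[None]; th=np.arctan2(D[...,1],D[...,0])[np.hypot(D[...,0],D[...,1])>.02]
    r=least_squares(q,[np.median(th%np.pi),0],loss="cauchy",f_scale=.5); t=r.x[0]
    d=np.array([np.cos(t),np.sin(t)]); p=c0+np.array([-d[1],d[0]])*r.x[1]/1e3
    print(name,"pt",p,"ang",t%np.pi,"med|res|",np.median(abs(r.fun)),"inl",(abs(r.fun)<1.5).mean()); return p,d
'''+s[b:]
open('edge.py','w').write(s)
E
python3 edge.py
```

```text
[153.73438 168.17578 164.36719] [179.58984 186.28516 199.5664 ] [150.40625 164.44922 160.66797]
19963
right pt [ 0.73235548 -0.06508291] ang 1.3738285182476464 med|res| 0.3942645581958566 inl 0.8777777777777778
left pt [ 0.49061255 -0.02621178] ang 1.3783487645558792 med|res| 0.3921653699293345 inl 0.9065420560747663
rear pt [0.6319073  0.02507504] ang 2.943477462932369 med|res| 0.3181452641154833 inl 0.9703703703703703
fence pt [ 0.57290301 -0.11066862] ang 1.3803176339918202 med|res| 0.4131443275558709 inl 0.868421052631579
corner [0.74578498 0.00221427]
corner [0.5055491  0.05044127]
[(np.float64(416.5), np.float64(45.0)), (np.float64(417.5), np.float64(53.0)), (np.float64(430.5), np.float64(61.0)), (np.float64(428.5), np.float64(69.0)), (np.float64(426.5), np.float64(77.0)), (np.float64(424.5), np.float64(85.0)), (np.float64(422.5), np.float64(93.0)), (np.float64(420.5), np.float64(101.0)), (np.float64(417.5), np.float64(109.0)), (np.float64(415.5), np.float64(117.0)), (np.float64(412.5), np.float64(125.0)), (np.float64(410.5), np.float64(133.0))]
[[ 0.69435756 -0.01183914  0.01      ]
 [ 0.69445876 -0.01313282  0.01      ]
 [ 0.69857245 -0.06533673  0.01      ]] [[ 0.69857245 -0.06533673  0.01      ]]
```

Fixture pose: origin (0.5764, −0.196), yaw −1.767. The fence comes out at −20 mm and the fence end at x −114 mm, which matches the spec. Next I'll go over the tube and look.

To row units: 0.039 m / 0.2 = 0.195, 0.0025 m / 0.2 = 0.0125.

```bash
echo '{"jaw":[0.088,0.088,0.088,0.088,0.088,0.088,0.088,0.088,0.088,0.088],"x":[0.195,0.195,0.195,0.195,0.195,0.195,0.195,0.195,0.195,0.195],"y":[-0.025,-0.025,-0.025,-0.025,-0.025,-0.025,-0.025,-0.025,-0.025,-0.025],"z":[0.0125,0.0125,0.0125,0.0125,0.0125,0.0125,0.0125,0.0125,0.0125,0.0125],"spin":[0,0,0,0,0,0,0,0,0,0]}' > path.dat && python3 drive.py path.dat | head -2; echo '{"jaw":[0.088,0.088,0.088,0.088,0.088,0.088,0.088,0.088,0.088,0.088],"x":[0.1,0,0,0,0,0,0,0,0,0],"y":[-0.015,0,0,0,0,0,0,0,0,0],"z":[0,0,0,0,0,0,0,0,0,0],"spin":[-0.06,-0.06,-0.06,-0.06,-0.06,-0.06,-0.06,-0.06,-0.06,-0.06]}' > path.dat && python3 drive.py path.dat | head -1;  echo '{"jaw":[0.088,0.088,0.088,0.088,0.088],"x":[0,0,0,0,0],"y":[0,0,0,0,0],"z":[0,0,0,0,0],"spin":[-0.06,-0.04,0,0,0]}' > path.dat && python3 drive.py path.dat; python3 snap.py w2
```

```text
time_s: 1.7
ee_pos: [0.5228, 0.2233, 0.3026]
time_s: 2.53
time_s: 2.95
ee_pos: [0.5212, 0.2407, 0.3032]
tcp_rot: [-0.27, -3.129, 0.0]
ft_force: [-0.3, 0.4, 0.3]
grip_width: 0.0878
gripper_force: 0.0
```

View pics/w2x.png

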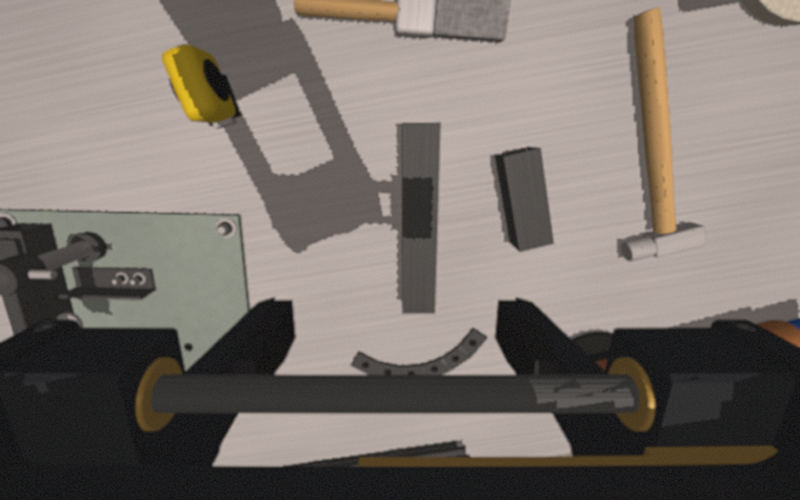

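The tube is seen from above, with its top face corners at about (398,123), (440,123), (434,313) and (403,312) in the enlarged picture. The offcut at (522,198) and the brush are well clear.

```bash
cat > tube.py <<'E'
from fit import *
import pickle
ci=pickle.load(open("w2.pkl","rb")); g=lambda x,y:((np.array([x,y])+.5)/1.25-.5)
P=np.array([ray("x",g(*c),.04,ci)[0] for c in [(399,123),(440,123),(434.5,313),(403.5,313)]])[:,:2]
print(P, [np.hypot(*(P[i]-P[(i+1)%4])) for i in range(4)])
d=(P[2]+P[3]-P[0]-P[1]); print("centre",P.mean(0),"yaw",np.arctan2(d[1],d[0]), np.arctan2(*(P[2]-P[1])[::-1]),np.arctan2(*(P[3]-P[0])[::-1]))
O=np.array([ray("x",g(*c),.04,ci)[0] for c in [(505,150),(541,148),(553,243),(519,250)]])[:,:2]; print("offcut",O)
print("plate rear-left",ray("x",g(241,214),.01,ci))
s=bot.sense(); M=R.from_rotvec(s["tcp_rot"]).as_matrix(); print(s["ee_pos"],M.round(3))
E
python3 tube.py
```

```text
[[0.43441019 0.2615078 ]
 [0.44172377 0.303671  ]
 [0.65742565 0.26722603]
 [0.65094722 0.23010075]] [np.float64(0.042792798822497376), np.float64(0.2187590897594531), np.float64(0.03768629445364163), np.float64(0.21880284672633843)]
centre [0.54612671 0.26562639] yaw -0.15570734167497896 -0.16737907321074894 -0.14403794439931533
offcut [[0.48055037 0.36823379]
 [0.48499002 0.40630082]
 [0.59309476 0.41374962]
 [0.59479889 0.37454247]]
plate rear-left [[0.50293497 0.05736033 0.01      ]]
[0.52143894 0.24055271 0.30331337] [[-0.985  0.171 -0.001]
 [ 0.171  0.985 -0.   ]
 [ 0.001 -0.    -1.   ]]
```

To row units: 0.036 m / 0.2 = 0.18, 0.0284 m / 0.2 = 0.142, -0.016 rad / 2 = -0.008.

```bash
echo '{"jaw":[0.088,0.088,0.088,0.088,0.088,0.088,0.088,0.088,0.088,0.088],"x":[0.04,0,0,0,0,0,0,0,0,0],"y":[0.142,0,0,0,0,0,0,0,0,0],"z":[0.1,0.18,0.18,0.18,0.18,0.18,0.18,0.18,0.06,0.06],"spin":[-0.008,0,0,0,0,0,0,0,0,0]}' > path.dat && python3 drive.py path.dat; echo '{"jaw":[0.03,0.03,0.03,0.03,0.03,0.03,0.03,0.03],"x":[0,0,0,0,0,0,0,0],"y":[0,0,0,0,0,0,0,0],"z":[0,0,0,0,0,0,0,0],"spin":[0,0,0,0,0,0,0,0]}' > path.dat && python3 drive.py path.dat 55
```

```text
time_s: 3.83
ee_pos: [0.5177, 0.2691, 0.0059]
tcp_rot: [-0.244, -3.129, 0.002]
ft_force: [0.4, 0.3, 0.4]
grip_width: 0.0881
gripper_force: 0.0
time_s: 4.5
ee_pos: [0.5193, 0.2694, 0.0083]
tcp_rot: [0.243, 3.131, 0.0]
ft_force: [-1.3, -0.2, 3.0]
grip_width: 0.0397
gripper_force: 55.0
```

To row units: -0.025 m / 0.2 = -0.125, -0.02 m / 0.2 = -0.1, 0.12 rad / 2 = 0.06.

```bash
echo '{"jaw":[0.03,0.03,0.03,0.03,0.03,0.03,0.03,0.03,0.03,0.03],"x":[0,0,0,0,0,0,0,0,0,0],"y":[0,0,0,0,0,0,0,0,0,0],"z":[-0.05,-0.1,-0.125,-0.125,-0.1,0,0,0,0,0],"spin":[0,0,0,0,0.03,0.05,0.06,0.06,0.06,0.06]}' > path.dat && python3 drive.py path.dat; echo '{"jaw":[0.03,0.03,0.03,0.03,0.03,0.03,0.03,0.03,0.03,0.03],"x":[0,0,0,0,0,0,0,0,0,0],"y":[0,0,0,0,0,0,0,0,0,0],"z":[0,0,0,0,0,0,0,0,0,0],"spin":[0.06,0.06,0.06,0.06,0.06,0.06,0.06,0.0658,0,0]}' > path.dat && python3 drive.py path.dat; echo '{"jaw":[0.03,0.03,0.03,0.03,0.03,0.03,0.03,0.03,0.03,0.03],"x":[-0.074,-0.142,-0.142,-0.142,-0.142,-0.142,-0.142,-0.142,-0.068,0],"y":[0.05,0.096,0.096,0.096,0.096,0.096,0.096,0.096,0.046,0],"z":[0,0,0,0,0,0,0,0,0,0],"spin":[0,0,0,0,0,0,0,0,0,0]}' > path.dat && python3 drive.py path.dat; python3 snap.py w3
```

```text
time_s: 5.33
ee_pos: [0.518, 0.2692, 0.1074]
tcp_rot: [-1.224, -2.892, 0.002]
ft_force: [0.2, 0.4, -4.1]
grip_width: 0.0397
gripper_force: 54.9
time_s: 6.17
ee_pos: [0.5184, 0.2692, 0.1075]
tcp_rot: [-2.417, -2.006, 0.002]
ft_force: [-0.1, -0.4, -4.7]
grip_width: 0.0395
gripper_force: 54.9
time_s: 7.0
ee_pos: [0.6285, 0.0133, 0.1079]
tcp_rot: [2.421, 2.0, 0.0]
ft_force: [0.5, 0.5, -4.7]
grip_width: 0.0396
gripper_force: 54.9
```

View pics/w3x.png

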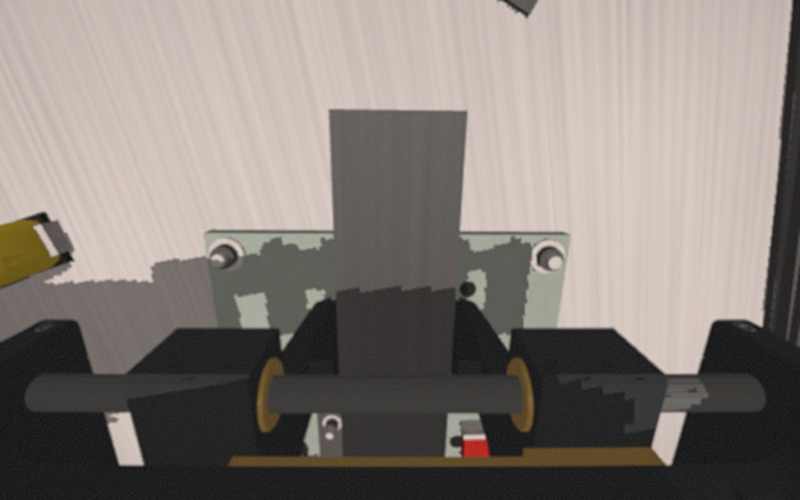

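The tube is held square in the hand, with its rear end edge at (330,110)–(467,111). I'll check its slip, pitch and position in the fixture frame.

```bash
cat > pos.py <<'E'
from fit import *
O=np.array([.5764,-.196]); Y=-1.7666; ex=np.array([np.cos(Y),np.sin(Y)]); ey=np.array([-ex[1],ex[0]])
def F(p): q=np.asarray(p)[:2]-O; return np.array([q@ex,q@ey])
s=bot.sense(); M=R.from_rotvec(s["tcp_rot"]).as_matrix()
if __name__=="__main__":
    f=s["ft_force"]; print("t",s["time_s"],"fix xy mm",F(s["ee_pos"])*1e3,"z",s["ee_pos"][2]*1e3,"yaw err of tool",np.arctan2(M[1,1],M[0,1])-(Y+np.pi/2),"F fix",f[:2]@ex,f[:2]@ey,f[2],"mom",s["moment"])
E
python3 pos.py
python3 - <<'E'
from pos import *; import pickle
ci=pickle.load(open("w3.pkl","rb")); g=lambda x,y:((np.array([x,y])+.5)/1.25-.5)
for z in (.14,.15):
    P=[ray("x",g(*c),z,ci)[0] for c in [(330,110),(467,111),(456,290),(338,292)]]; print(z,[F(p)*1e3 for p in P])
print([F(ray("x",g(*c),.01,ci)[0])*1e3 for c in [(206,233),(569,235)]])
E
```

```text
t 7.05 fix xy mm [-217.40491054    8.93277256] z 107.5518548537201 yaw err of tool 0.006593986177584554 F fix -0.22992226006778405 -0.15017597732025162 -4.798838486377729 mom [ 0.15254461  0.02797352 -0.01487203]
0.14 [array([-299.92368192,   -8.84184443]), array([-299.88679126,   30.68030123]), array([-243.99102534,   30.50357862]), array([-243.08358155,   -8.74236684])]
0.15 [array([-299.310098  ,   -7.22470046]), array([-299.27643668,   28.83775814]), array([-248.27367074,   28.67650547]), array([-247.44566271,   -7.13393093])]
[array([-229.26721451, -117.6124241 ]), array([-229.12724986,  129.13186064])]
```

To row units: 0.02 m / 0.2 = 0.1, 0.01 m / 0.2 = 0.05.

```bash
echo '{"jaw":[0.03,0.03,0.03,0.03,0.03,0.03,0.03,0.03],"x":[0,0,0,0,0,0,0,0],"y":[0,0,0,0,0,0,0,0],"z":[0.075,0.1,0.1,0.075,0.05,0.02,0,0],"spin":[0,0,0,0,0,0,0,0]}' > path.dat && python3 drive.py path.dat|sed -n 1,4p;echo '{"jaw":[0.03,0.03,0.03,0.03],"x":[0,0,0,0],"y":[0,0,0,0],"z":[0.01,0.005,0,0],"spin":[0,0,0,0]}' > path.dat && python3 drive.py path.dat; python3 pos.py
```

```text
time_s: 7.72
ee_pos: [0.6275, 0.0178, 0.0243]
tcp_rot: [2.42, 2.003, 0.001]
ft_force: [0.2, 0.0, -4.4]
time_s: 8.05
ee_pos: [0.6274, 0.0173, 0.0212]
tcp_rot: [2.421, 2.002, 0.001]
ft_force: [0.1, -0.2, -4.5]
grip_width: 0.0394
gripper_force: 54.9
t 8.05 fix xy mm [-219.10001941    8.53117107] z 21.186358101310987 yaw err of tool 0.006774709488731212 F fix 0.21215444258159394 0.1283264426889117 -4.477110784549053 mom [0.09689127 0.05880087 0.01629005]
```

To row units: 0.001 m / 0.2 = 0.005.

```bash
echo '{"jaw":[0.03,0.03,0.03,0.03],"x":[0,0,0,0],"y":[0,0,0,0],"z":[0.005,0.005,0,0],"spin":[0,0,0,0]}' > path.dat && python3 drive.py path.dat|sed -n 2,4p; echo '{"jaw":[0.03,0.03,0.03],"x":[0,0,0],"y":[0,0,0],"z":[0.005,0,0],"spin":[0,0,0]}' > path.dat && python3 drive.py path.dat|sed -n 2,4p;echo '{"jaw":[0.03,0.03,0.03],"x":[0,0,0],"y":[0,0,0],"z":[0.005,0,0],"spin":[0,0,0]}' > path.dat && python3 drive.py path.dat|sed -n 2,4p; python3 pos.py
```

```text
ee_pos: [0.6271, 0.0173, 0.0187]
tcp_rot: [2.421, 2.002, -0.0]
ft_force: [0.1, -0.4, -3.2]
ee_pos: [0.6273, 0.0173, 0.0183]
tcp_rot: [2.421, 2.002, 0.0]
ft_force: [-3.1, 0.1, 2.4]
ee_pos: [0.6273, 0.0173, 0.0183]
tcp_rot: [2.421, 2.002, -0.0]
ft_force: [-6.9, 0.0, 10.2]
t 8.8833 fix xy mm [-219.11323973    8.41685681] z 18.26927495673594 yaw err of tool 0.006947648017510133 F fix 1.3165476562983205 -6.783025522794291 10.227364648735115 mom [ 0.02966994  1.14279599 -0.0509972 ]
```

To row units: -0.003 m / 0.2 = -0.015, -0.0012 m / 0.2 = -0.006.

```bash
echo '{"jaw":[0.03,0.03,0.03,0.03,0.03],"x":[0,0,0,0,0],"y":[-0.01,-0.015,-0.01,0,0],"z":[-0.006,0,0,0,0],"spin":[0,0,0,0,0]}' > path.dat && python3 drive.py path.dat|sed -n 1,1p; python3 pos.py; echo '{"jaw":[0.03,0.03,0.03],"x":[0,0,0],"y":[-0.005,0,0],"z":[0,0,0],"spin":[0,0,0]}' > path.dat && python3 drive.py path.dat|sed -n 1,1p; python3 pos.py;  echo '{"jaw":[0.03,0.03,0.03],"x":[0,0,0],"y":[-0.005,0,0],"z":[0,0,0],"spin":[0,0,0]}' > path.dat && python3 drive.py path.dat|sed -n 1,1p; python3 pos.py
```

```text
time_s: 9.3
t 9.3 fix xy mm [-219.11234292    1.72309502] z 18.319038624092492 yaw err of tool 0.006865640050312094 F fix 0.0465008677527902 0.2550834614313363 1.4859962732332401 mom [-0.03805982 -0.07303886  0.06468996]
time_s: 9.55
t 9.55 fix xy mm [-219.10281229    0.90423701] z 18.305621001105372 yaw err of tool 0.006791664684179771 F fix 0.2622469115586352 2.409735474139987 2.0087863141662967 mom [-0.05930241 -0.324697    0.08852937]
time_s: 9.8
t 9.8 fix xy mm [-2.19108745e+02  5.01733577e-02] z 18.317268878314007 yaw err of tool 0.007239293890030668 F fix -0.24511751962578388 5.515234731695179 1.069197371264816 mom [-0.09129798 -0.61705236  0.37446617]
```

The manual's scale: shifts go in shares of 200 mm and turns go in shares of 2 rad. Converting my numbers, -0.006 m / 0.2 = -0.03, -0.004 m / 0.2 = -0.02.

```bash
echo '{"jaw":[0.03,0.03,0.03,0.03,0.03,0.03,0.03,0.03],"x":[-0.02,-0.03,-0.03,-0.03,-0.03,-0.02,0,0],"y":[0.0025,0,0,0,0,0,0,0],"z":[0,0,0,0,0,0,0,0],"spin":[0,0,0,0,0,0,0,0]}' > path.dat && python3 drive.py path.dat|sed -n 1,1p; python3 pos.py; echo '{"jaw":[0.03,0.03,0.03,0.03,0.03,0.03,0.03,0.03],"x":[-0.02,-0.03,-0.03,-0.03,-0.03,-0.02,0,0],"y":[0,0,0,0,0,0,0,0],"z":[0,0,0,0,0,0,0,0],"spin":[0,0,0,0,0,0,0,0]}' > path.dat && python3 drive.py path.dat|sed -n 1,1p; python3 pos.py
```

```text
time_s: 10.47
t 10.4667 fix xy mm [-1.87292495e+02  1.51370336e-01] z 18.300244829975803 yaw err of tool 0.00685207660399989 F fix -1.3897101615005714 2.636767459961181 5.540899763197454 mom [ 0.16260815 -0.29647567  0.28845858]
time_s: 11.13
t 11.1333 fix xy mm [-155.29710413    0.21435497] z 18.282659981182316 yaw err of tool 0.006754550473930143 F fix -2.553275195607691 1.1610294144870392 6.122568125365946 mom [ 0.19983676 -0.19013908  0.24318418]
```

To row units: -0.005 m / 0.2 = -0.025, -0.003 m / 0.2 = -0.015.

```bash
echo '{"jaw":[0.03,0.03,0.03,0.03,0.03,0.03],"x":[-0.015,-0.025,-0.015,-0.01,0,0],"y":[0,0,0,0,0,0],"z":[-0.002,0,0,0,0,0],"spin":[0,0,0,0,0,0]}' > path.dat && python3 drive.py path.dat|sed -n 1,1p; python3 pos.py; echo '{"jaw":[0.03,0.03,0.03,0.03],"x":[-0.005,-0.005,0,0],"y":[0,0,0,0],"z":[0,0,0,0],"spin":[0,0,0,0]}' > path.dat && python3 drive.py path.dat|sed -n 1,1p; python3 pos.py
```

```text
time_s: 11.63
t 11.6333 fix xy mm [-1.42521165e+02  1.11761647e-01] z 18.292798584985142 yaw err of tool 0.00701954835254312 F fix -3.6249251743941957 1.8561918700346196 3.1185713681790768 mom [ 0.42818884 -0.39441429  0.20294352]
time_s: 11.97
t 11.9667 fix xy mm [-140.70660709    0.14493711] z 18.295420756486273 yaw err of tool 0.006959486407473348 F fix -4.888961395190755 2.732540081455507 4.066613128774989 mom [ 0.61193381 -0.47675932  0.2319227 ]
```

```bash
python3 snap.py w4
python3 - <<'E'
from h import *
im=bot.read_camera("scene"); cv2.imwrite("pics/s2.png",im)
a=bot.read_camera("side"); cv2.imwrite("pics/s2side.png",a)
x=cv2.resize(im[195:305,225:365],(420,330),interpolation=cv2.INTER_CUBIC); y=cv2.resize(a[115:225,240:366],(378,330),interpolation=cv2.INTER_CUBIC)
cv2.imwrite("pics/s2x.png",np.hstack([x,y]))
E
```

```text
(no output)
```

View pics/s2x.png

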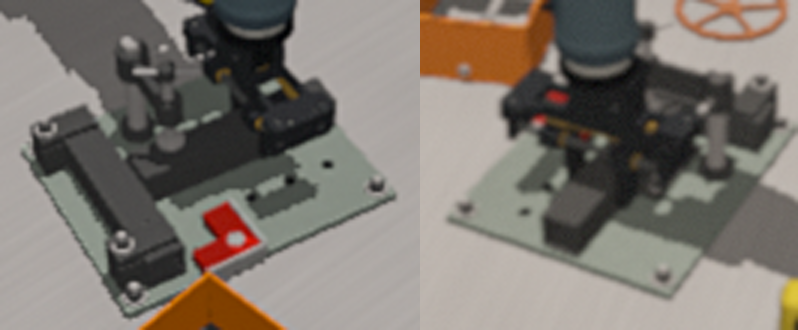

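The tube lies along the fence and under the pad, just short of the rail, and the other things haven't moved. Sliding friction is about 3–4 N, so I'll approach in 1 mm steps.

To row units: -0.001 m / 0.2 = -0.005.

```bash
for i in 1 2 3; do python3 pos.py >/dev/null; done; echo '{"jaw":[0.03,0.03,0.03],"x":[-0.005,0,0],"y":[0,0,0],"z":[0,0,0],"spin":[0,0,0]}' > path.dat && python3 drive.py path.dat|sed -n 1,1p; python3 pos.py; echo '{"jaw":[0.03,0.03,0.03],"x":[-0.005,0,0],"y":[0,0,0],"z":[0,0,0],"spin":[0,0,0]}' > path.dat && python3 drive.py path.dat|sed -n 1,1p; python3 pos.py
```

```text
time_s: 12.37
t 12.3667 fix xy mm [-1.39760865e+02  1.13658894e-01] z 18.29377892538669 yaw err of tool 0.007022605995494452 F fix -5.9663905890954245 1.8744909210644498 4.3908460392770206 mom [ 0.64256088 -0.47541577  0.27717606]
time_s: 12.62
t 12.6167 fix xy mm [-1.38797837e+02  1.04929853e-01] z 18.290795303400312 yaw err of tool 0.006986122551195545 F fix -5.190561309605926 2.4121840764910485 4.821150078633782 mom [ 0.61203438 -0.51862937  0.2420739 ]
```

To row units: -0.001 m / 0.2 = -0.005.

```bash
echo '{"jaw":[0.03,0.03,0.03],"x":[-0.005,0,0],"y":[0,0,0],"z":[0,0,0],"spin":[0,0,0]}' > path.dat && python3 drive.py path.dat|sed -n 1,1p; python3 pos.py; echo '{"jaw":[0.03,0.03,0.03],"x":[-0.0035,0,0],"y":[0,0,0],"z":[0,0,0],"spin":[0,0,0]}' > path.dat && python3 drive.py path.dat|sed -n 1,1p; python3 pos.py
```

```text
time_s: 12.87
t 12.8667 fix xy mm [-137.7820754    0.140039 ] z 18.28152587188086 yaw err of tool 0.006964849252545008 F fix -5.094740390595562 2.2829451031994217 3.5506146144292248 mom [ 0.66546612 -0.49656479  0.26703405]
time_s: 13.12
t 13.1167 fix xy mm [-137.11675042    0.16480601] z 18.32166827263408 yaw err of tool 0.006979348762157084 F fix -4.7969200090084865 1.649159654168677 4.3802643228633995 mom [ 0.6141685  -0.46884888  0.30378203]
```

To row units: -0.001 m / 0.2 = -0.005.

```bash
echo '{"jaw":[0.03,0.03,0.03],"x":[-0.005,0,0],"y":[0,0,0],"z":[0,0,0],"spin":[0,0,0]}' > path.dat && python3 drive.py path.dat|sed -n 1,1p; python3 pos.py; echo '{"jaw":[0.03,0.03,0.03],"x":[-0.0035,0,0],"y":[0,0,0],"z":[0,0,0],"spin":[0,0,0]}' > path.dat && python3 drive.py path.dat|sed -n 1,1p; python3 pos.py
```

```text
time_s: 13.37
t 13.3667 fix xy mm [-1.36086885e+02  1.34750319e-01] z 18.304195049768857 yaw err of tool 0.006973251887243653 F fix -3.8410033389619196 2.5102602734588495 4.2562817416766325 mom [ 0.68228909 -0.48217318  0.2803288 ]
time_s: 13.62
t 13.6167 fix xy mm [-1.35447431e+02  1.34678590e-01] z 18.291726860529224 yaw err of tool 0.007030198695167883 F fix -6.359413847759967 2.839198147110391 4.451019536187781 mom [ 0.66428365 -0.49628295  0.20246779]
```

To row units: -0.0006 m / 0.2 = -0.003.

```bash
echo '{"jaw":[0.03,0.03,0.03],"x":[-0.003,0,0],"y":[0,0,0],"z":[0,0,0],"spin":[0,0,0]}' > path.dat && python3 drive.py path.dat|sed -n 1,1p; python3 pos.py; echo '{"jaw":[0.03,0.03,0.03],"x":[-0.0025,0,0],"y":[0,0,0],"z":[0,0,0],"spin":[0,0,0]}' > path.dat && python3 drive.py path.dat|sed -n 1,1p; python3 pos.py
```

```text
time_s: 13.87
t 13.8667 fix xy mm [-134.84663915    0.14323453] z 18.29987934443899 yaw err of tool 0.006989653289190545 F fix -5.335749766305616 2.4121281521648266 4.980473845825899 mom [ 0.7032949  -0.48120198  0.22784735]
time_s: 14.12
t 14.1167 fix xy mm [-134.82771619    0.14201301] z 18.306104560881515 yaw err of tool 0.007016189141625995 F fix -6.986634917832631 3.5482187040034825 4.785301118059521 mom [ 0.95845397 -0.54327549  0.24509017]
```

To row units: -0.0005 m / 0.2 = -0.0025.

```bash
echo '{"jaw":[0.03,0.03,0.03],"x":[-0.0025,0,0],"y":[0,0,0],"z":[0,0,0],"spin":[0,0,0]}' > path.dat && python3 drive.py path.dat|sed -n 1,1p; python3 pos.py; echo '{"jaw":[0.03,0.03,0.03],"x":[-0.0025,0,0],"y":[0,0,0],"z":[0,0,0],"spin":[0,0,0]}' > path.dat && python3 drive.py path.dat|sed -n 1,1p; python3 pos.py
```

```text
time_s: 14.37
t 14.3667 fix xy mm [-134.80544088    0.1532169 ] z 18.315616085060164 yaw err of tool 0.00698824706532214 F fix -9.435995618592681 2.757368349646983 3.9468552778068084 mom [ 1.21713635 -0.60365425  0.29187613]
time_s: 14.62
t 14.6167 fix xy mm [-134.76678914    0.15279012] z 18.28516135609555 yaw err of tool 0.006974503848393376 F fix -11.720763762812052 3.0903934752188196 4.6922794451520256 mom [ 1.45776349 -0.7505039   0.25245498]
```

To row units: -0.0005 m / 0.2 = -0.0025, -0.004 rad / 2 = -0.002.

```bash
echo '{"jaw":[0.03,0.03,0.03],"x":[-0.0025,0,0],"y":[0,0,0],"z":[0,0,0],"spin":[-0.002,0,0]}' > path.dat && python3 drive.py path.dat|sed -n 1,1p; python3 pos.py; echo '{"jaw":[0.03,0.03,0.03],"x":[0,0,0],"y":[-0.002,0,0],"z":[0,0,0],"spin":[-0.002,0,0]}' > path.dat && python3 drive.py path.dat|sed -n 1,1p; python3 pos.py
```

```text
time_s: 14.87
t 14.8667 fix xy mm [-1.34781495e+02  9.24427714e-02] z 18.282288828242507 yaw err of tool 0.010374034182607794 F fix -12.171848319362756 2.985477999865937 4.085178058934159 mom [ 1.76922883 -0.80465092 -0.10485709]
time_s: 15.12
t 15.1167 fix xy mm [-1.34778384e+02  4.28913428e-02] z 18.30551175404163 yaw err of tool 0.013604090874961422 F fix -12.586710255667054 4.502624531204782 3.5115693642619674 mom [ 1.81333082 -0.90495837 -0.31271175]
```

To row units: 0.006 rad / 2 = 0.003.

```bash
echo '{"jaw":[0.03,0.03,0.03],"x":[0,0,0],"y":[0,0,0],"z":[0,0,0],"spin":[0.003,0,0]}' > path.dat && python3 drive.py path.dat|sed -n 1,1p; python3 pos.py; echo '{"jaw":[0.03,0.03,0.03],"x":[-0.0025,0,0],"y":[0,0,0],"z":[0,0,0],"spin":[0,0,0]}' > path.dat && python3 drive.py path.dat|sed -n 1,1p; python3 pos.py
```

```text
time_s: 15.37
t 15.3667 fix xy mm [-1.34766316e+02  6.25392959e-02] z 18.32083013800507 yaw err of tool 0.008815705863884665 F fix -13.617352435400852 4.713639456410103 2.7924191111493992 mom [ 1.74942804 -0.93030442  0.1319909 ]
time_s: 15.62
t 15.6167 fix xy mm [-1.34761315e+02  2.89719476e-02] z 18.30566110706901 yaw err of tool 0.008833941814283985 F fix -15.334222742360655 5.464480792732395 2.6580851051578827 mom [ 2.0405376  -0.95449749  0.24333425]
```

To row units: -0.0002 m / 0.2 = -0.001.

```bash
echo '{"jaw":[0.03,0.03,0.03,0.03,0.03,0.03],"x":[-0.001,0,0,0,0,0],"y":[0,0,0,0,0,0],"z":[0,0,0,0,0,0],"spin":[0,0,0,0,0,0]}' > path.dat && python3 drive.py path.dat|sed -n 1,1p; python3 pos.py; echo '{"jaw":[0.03,0.03,0.03,0.03,0.03,0.03],"x":[0,0,0,0,0,0],"y":[0,0,0,0,0,0],"z":[0,0,0,0,0,0],"spin":[0,0,0,0,0,0]}' > path.dat && python3 drive.py path.dat|sed -n 5,6p; python3 pos.py
python3 - <<'E'
from h import *
im=bot.read_camera("scene"); a=bot.read_camera("side")
x=cv2.resize(im[195:305,225:365],(420,330),interpolation=cv2.INTER_CUBIC); y=cv2.resize(a[115:225,240:366],(378,330),interpolation=cv2.INTER_CUBIC)
cv2.imwrite("pics/s3x.png",np.hstack([x,y]))
E
```

```text
time_s: 16.12
t 16.1167 fix xy mm [-1.34756390e+02  2.03019337e-02] z 18.29243642792058 yaw err of tool 0.008897155777614935 F fix -15.904479273114337 4.416240482365218 2.826062337564684 mom [ 2.15483782 -1.02308041  0.15922122]
grip_width: 0.0395
gripper_force: 54.9
t 16.6167 fix xy mm [-1.34751905e+02  5.97396478e-02] z 18.32510945324319 yaw err of tool 0.008878465432596266 F fix -15.988809003773081 5.177810503863395 2.114259377371348 mom [ 2.18118701 -1.05443993  0.12918264]
```

View pics/s3x.png

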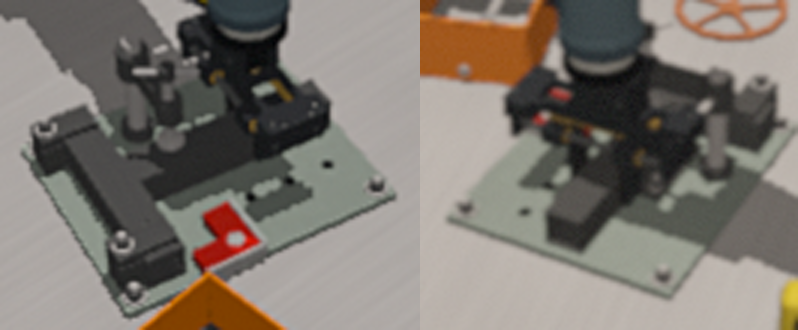

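The tube's end meets the rail at about (155,190) in the left half. It lies flat along the fence under the pad, and the magnet and clamp are where they were. The force holds steady at about 16 N, of which roughly 4–5 N is friction, so I'm handing in.

```bash
python3 -c "
from plant import bot
print(bot.sign_off())"
```

```text
the job is handed in; nothing more can be done
None
```

I handed the job in with the long tube gripped flat on the plate, against the fence and under the pad, its end pressed on the rail at an estimated 11–12 N (16 N at the wrist less 4–5 N friction).

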